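# Shut the gas dryer's drawer and take off its port cap

### The arm

A 6-joint arm with a two-finger parallel gripper is mounted at the origin on the work surface. World frame = base frame: x ahead of the robot, y to its left, z up, the work surface at z = 0. Lengths are in m, angles in degrees, forces in N, time in s.
With the tool pointing down it reaches from about 0.25 to 0.725 m from the base axis. Payload 9.7 kg.
Tool frame: the origin (TCP) lies midway between the tips of the shut fingers; the grasp point (between the pads) lies 19 mm behind it; z points along the fingers, y is the direction in which the jaws open and shut (so a half turn about z gives the same grasp; the last joint's range is limited). The gripper opens to 85 mm and grips with 20 to 120 N. Pads are 22 mm wide; open, the fingers measure 114 mm over their backs; the gripper's body (76 mm by 85 mm) begins 54 mm behind the grasp point. The pads swing forward as they close: fully open they stand 13 mm farther back than shut.
Start: joints at [76.662, 4.979, 10.078, 95.1, 0, 90], TCP at [0.127, 0.535, 0.231] pointing down, gripper open.
Joint ranges: [-179.16, 179.16], [-48.56, 103.87], [-65.8, 70.77], [-126.05, 130.52], [-82.76, 87.17], [-180, 180]. Speed limits (degrees/s): [127.2, 127.2, 147.25, 180, 180, 180].

### API

Orientations are given as [roll, pitch, yaw] about the fixed x, y, z axes, in that order (R = Rz(yaw) Ry(pitch) Rx(roll)).
In Python, from workcell import get_obs, camera, get_calibration, job_done gives the robot as it stands.
- The arm moves only by the tool play_rows, never from a script. Its argument "commands" is text: rows parted by semicolons, each of 5 numbers parted by spaces: the opening, from 0 (shut) to 1 (fully open), then the shift along the world's x, y, z in mm, then the turn about the world's z in degrees. A call has 1 to 10 rows; each row is the pose to reach, as a shift and turn from the pose commanded when the call began; what a row does not reach only later rows make up. A row lasts 1/12 s, in which the tool goes at most 41.7 mm and 7.16 degrees, less where a joint would pass 70% of its speed; a pose out of reach is approached as far as the arm can. A call with a gripper value outside its range is refused whole. The fingers move at their own pace and stop on an object; "force" is the grip in N (left out, the last holds). Time passes only in rows, so rows that repeat a pose let the fingers close. It gives the time, the measured TCP pose, the force and the opening at its end, in the units of the state.
- get_obs(): the state, without advancing time (a new reading comes with each control period).
- camera(name): name is "scene" or "top" or "wrist"; returns the picture (480x640x3 uint8, red, green, blue); there is no depth.
- get_calibration(name): a dict with "fx", "fy", "cx", "cy" (pixels), "eye" and "attitude" of the camera in the world; the wrist camera has in their place "mount" (4x4, takes a point from camera to tool coordinates, whose origin is the TCP and whose axes are the flange's). Camera axes: x right, y down, z forward; pixel columns grow to the right and rows downward; lengths in m; the calibration is good to about 2 mm. The wrist camera is an equidistant fisheye: a pixel r from the principal point sees the ray r / f radians off the axis. A picture is of the moment at which its call begins: read the wrist's pose just before it. get_calibration takes no time and is no camera call.
- job_done(): hands the job in, once; it reports no verdict.
The state is a dict: "time": time; "q": joint angles; "qd": joint speeds; "joint_efforts": joint torques, N m; "ee_pos": TCP position; "tcp_rot": TCP orientation; "wrist_force": force on the tool from outside, world axes, zero at the start; "torque": the same for the moment, N m; "opening": finger opening in m.
Only numpy, scipy, OpenCV 4.12 (cv2) and the standard library are available. Lean on these libraries where they do the work, as an engineer would, in place of code of your own. Each camera call takes 0.05 s, during which the arm holds its last target.

### The job

The gas drying unit has a fresh cartridge in its drawer: first push the drawer fully shut, then take the brass blanking cap off the port on top so that a hose can be fitted. Nobody knows whether this port is left- or right-handed, so feel, without brute force, which way the cap gives, turn it that way until it is free, and lift it straight off. Finish while holding the cap in the gripper, upright, still and a good hand's breadth (10 cm) above where it sat; do not set it down or let go, and leave the glassware and the bottle alone.

Things in the scene. Friction and masses are not known exactly. Their poses are not given: they have to be found in the camera images.
- unit: gas drying unit, a fixed white metal box 160 x 160 mm, 100 mm high. Origin at the centre of its underside on the bench; x points from its front (the drawer side, towards the robot) to its back, z up. On its flat top, 15 mm behind the centre, stands the brass port (45 mm across, 20 mm high) hidden under the cap.
- drawer (a joint): how far the drawer is pulled out, in m: 0 is fully shut, up to 0.09 out. It slides level along the unit's x axis (out towards the unit's -x), with about 2 N of friction, stays where it is left and stops dead when shut.
- drawer_front (a point): centre of the outer face of the grey drawer front (150 mm wide, 76 mm high, this point 50 mm above the bench); axes as the unit's. When shut this point is 92 mm in front of the unit's centre; the front plate is 12 mm thick and always stands proud of the housing. The cartridge lies in the tray behind it and moves with it.
- cap: brass blanking cap, about 0.15 kg: a round skirt 60 mm across and 28 mm high, with a round knurled grip on top, 24 mm across, from 28 to 62 mm above the cap's underside, and a small rib on the skirt at the cap's +x. Origin at the centre of the underside, which sits on the unit's top, 100 mm above the bench; z up. It does not rise as it turns; locked, it lifts only 1 to 2 mm.
- port (a point): foot of the port on the unit's top, where the cap's origin sits; axes as the unit's. The port's coarse quick thread is of either hand, which cannot be seen: turned the wrong way the cap stops dead within 0.6 rad (fingers then slip on the grip); the right way it runs loosely and is free to lift straight up between 1.15 and 1.9 rad from its start (best about 1.5). It is clear once raised 20 mm.
- reagent: bystander: white reagent bottle, 60 mm across, 130 mm tall; origin under its foot.
- dish: bystander: shallow glass dish, 90 mm across, 18 mm high; origin under its foot.
- beaker: bystander: glass beaker, 66 mm across, 85 mm tall; origin under its foot.
Mind the look-alikes: they are no part of the job. Leave any red look-alike of the cap alone.

How it is judged:
By the outcome, as a careful person would: the job done as asked, in the order asked, and still so for the second after the job is handed in, while the arm keeps its last pose, push and grip.
It also fails if it takes over 67 s, if anything falls off the work surface, if the arm or the gripper's body presses on something with over 40 N, if the wrist force passes 120 N, or if a joint passes its speed limit or range.

## Working session

There is one attempt and no reset: what is moved stays moved. The work goes in short steps, Python scripts to look and compute and a tool call to move; the robot and the scene stay as the last step left them, time stands still between calls to the robot, and variables do not carry over. Pictures are saved under pics/ and viewed, and the job is handed in when it is done.

Besides the shell and the picture viewer there is one more tool, called after "Emit:" in YAML: its name, and indented under it one key for each argument. play_rows: Moves the arm, as the interface text tells. Its arguments: {"type":"object","properties":{"commands":{"type":"string"},"force":{"type":"number"}},"required":["commands"]}

```bash
mkdir -p pics; ls
python3 - <<'E'
from workcell import *
import cv2
o=get_obs();print(o)
for n in("scene","top","wrist"):
    print(n,get_calibration(n))
    cv2.imwrite(f"pics/{n}0.png",camera(n)[:,:,::-1])
E
```

```text
pics
{'time': 0.0, 'q': array([7.66612343e+01, 5.01090883e+00, 1.00336736e+01, 9.50999766e+01,
       2.57705713e-03, 9.00017999e+01]), 'qd': array([ 0.0905318 , -0.0754398 ,  0.12284801, -0.11871825, -0.01953814,
        0.02094453]), 'joint_efforts': array([-3.98313796e-04, -5.20394933e+01,  4.64798677e+01,  1.65694073e-02,
       -4.92892366e-05,  4.68901419e-06]), 'ee_pos': array([0.1268222 , 0.53493449, 0.23057792]), 'tcp_rot': array([-1.79922788e+02, -2.57462919e-03,  1.66659431e+02]), 'wrist_force': array([ 0.00220946, -0.39021785,  0.0053947 ]), 'torque': array([ 0.00159122, -0.02454635, -0.04859665]), 'opening': 0.08554813257204158}
scene {'fx': 442.7647608065816, 'fy': 442.7647608065816, 'cx': 318.32123915385336, 'cy': 237.72510956902445, 'eye': array([1.2515158 , 0.07119083, 0.87666971]), 'attitude': array([-140.71950339,    0.74910828,   94.92761889])}
top {'fx': 559.3182447163991, 'fy': 559.3182447163991, 'cx': 326.2489242823849, 'cy': 247.88558339068297, 'eye': array([0.39768759, 0.0080607 , 1.28617945]), 'attitude': array([-170.06023364,   -0.6718999 ,  -89.25902864])}
wrist {'fx': 371.64829954431775, 'fy': 371.64829954431775, 'cx': 317.274283145518, 'cy': 242.79665141505885, 'mount': array([[ 4.51214685e-04, -9.45276131e-01, -3.26271104e-01,
         8.36902342e-02],
       [ 9.99999403e-01,  1.01915473e-04,  1.08767264e-03,
         1.05833163e-03],
       [-9.94898909e-04, -3.26271400e-01,  9.45275613e-01,
        -1.43230940e-01],
       [ 0.00000000e+00,  0.00000000e+00,  0.00000000e+00,
         1.00000000e+00]])}
```

View pics/scene0.png

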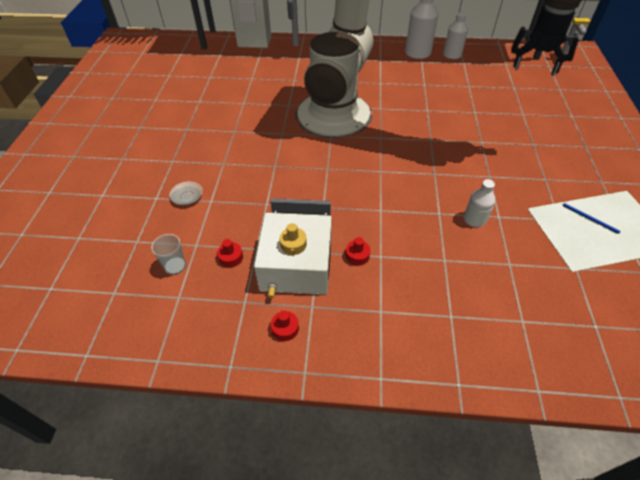

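View pics/top0.png

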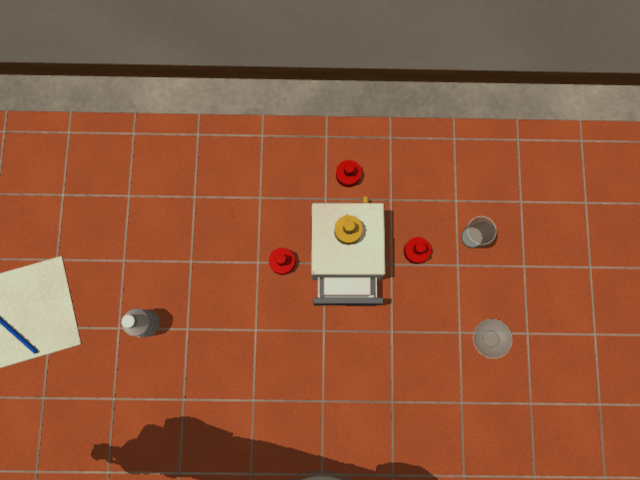

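View pics/wrist0.png

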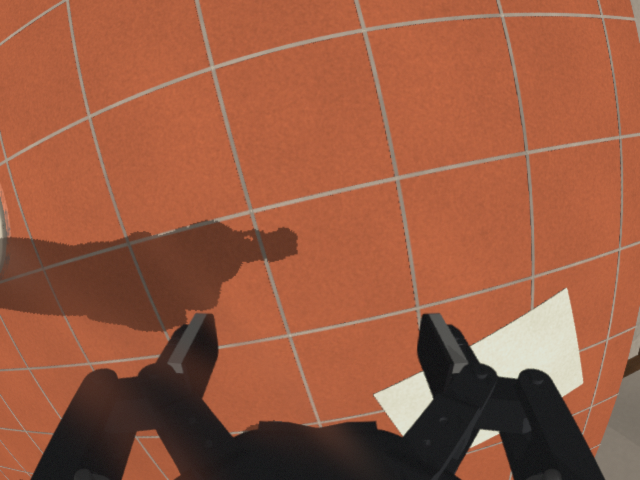

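The scene view shows the unit with the gold cap at about (292,238) and the drawer out towards the robot. The top view shows the unit top at about (312–385, 204–276), the cap at (348,229), the drawer front at about (348,301), and red decoys at (349,173), (282,261) and (418,250). The wrist view shows only bench.

```bash
cat > h.py <<'E'
import numpy as np, cv2
from scipy.spatial.transform import Rotation as R
from workcell import *
def ray(n,u,v,o=None):
    c=get_calibration(n)
    if n=="wrist":
        x=(u-c['cx'])/c['fx'];y=(v-c['cy'])/c['fy'];t=np.hypot(x,y)
        d=np.array([x/t*np.sin(t),y/t*np.sin(t),np.cos(t)]) if t>0 else np.array([0,0,1.])
        o=o or get_obs();Rt=R.from_euler('xyz',o['tcp_rot'],degrees=True).as_matrix()
        M=c['mount'];return o['ee_pos']+Rt@M[:3,3],Rt@M[:3,:3]@d
    A=R.from_euler('xyz',c['attitude'],degrees=True).as_matrix()
    return np.array(c['eye']),A@np.array([(u-c['cx'])/c['fx'],(v-c['cy'])/c['fy'],1])
def onz(n,u,v,z,o=None):
    e,d=ray(n,u,v,o);return e+d*(z-e[2])/d[2]
E
python3 - <<'E'
from h import *
for n in("top","scene"):
    im=cv2.imread(f"pics/{n}0.png");hsv=cv2.cvtColor(im,cv2.COLOR_BGR2HSV)
    g=cv2.inRange(hsv,(17,120,90),(32,255,255))
    N,l,s,c=cv2.connectedComponentsWithStats(g)
    for i in range(1,N):
        if s[i,4]>25: print(n,'gold',s[i],c[i])
    w=cv2.inRange(hsv,(0,0,175),(180,60,255))
    N,l,s,c=cv2.connectedComponentsWithStats(w)
    for i in range(1,N):
        if s[i,4]>1000:
            print(n,'white',s[i],c[i])
    cv2.imwrite(f"pics/{n}_crop.png",cv2.resize(im[180:320,250:450] if n=="top" else im[180:310,200:400],None,fx=4,fy=4,interpolation=cv2.INTER_CUBIC))
for p in[(312,204),(384,204),(385,275),(312,276)]:print(p,onz("top",*p,.1))
for p in[(314,301),(383,301),(314,304)]:print(p,onz("top",*p,.088))
for p in[(265,214),(331,214),(327,276),(258,276)]:print('sc',p,onz("scene",*p,.1))
E
```

```text
top gold [362 197   7   6  35] [365.25714286 199.6       ]
top gold [335 215  28  29 608] [348.16447368 228.89638158]
top white [ 312  203   73   71 4289] [347.14175799 239.85777571]
top white [   0  257   80  110 6297] [ 36.14435445 310.46530094]
scene gold [573  18  18   7  95] [581.55789474  20.47368421]
scene gold [280 224  26  31 589] [292.81494058 239.60611205]
scene gold [268 287   7  11  63] [270.95238095 291.85714286]
scene white [ 529  191  111   81 5934] [592.74570273 229.7743512 ]
scene white [ 255  213   76   58 3127] [294.32075472 242.04317237]
(312, 204) [0.70250324 0.02919502 0.1       ]
(384, 204) [ 0.70501275 -0.12813796  0.1       ]
(385, 275) [ 0.54877478 -0.12951081  0.1       ]
(312, 276) [0.54437946 0.02645466 0.1       ]
(314, 301) [0.49212063 0.021432   0.088     ]
(383, 301) [ 0.49416837 -0.12632076  0.088     ]
(314, 304) [0.48571969 0.02132502 0.088     ]
sc (265, 214) [ 0.55642257 -0.12606416  0.1       ]
sc (331, 214) [0.54482262 0.03022042 0.1       ]
sc (327, 276) [0.72229007 0.03380475 0.1       ]
sc (258, 276) [ 0.73355754 -0.11210044  0.1       ]
```

View pics/top_crop.png

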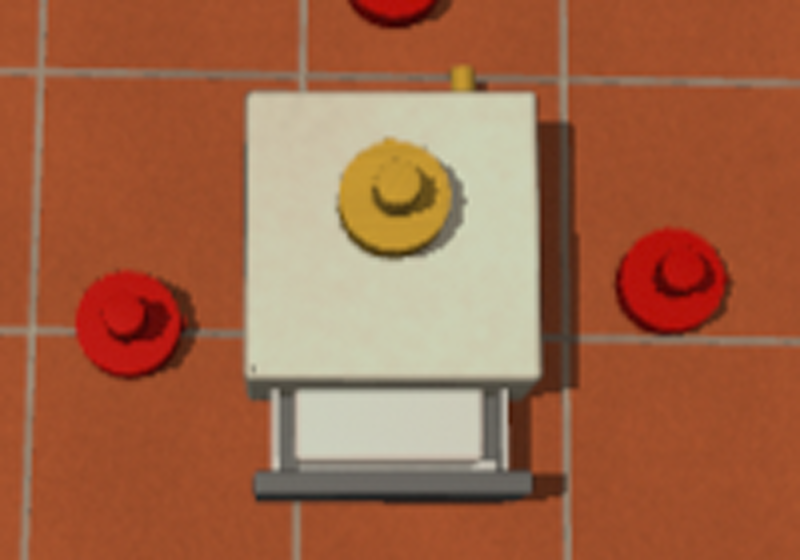

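View pics/scene_crop.png

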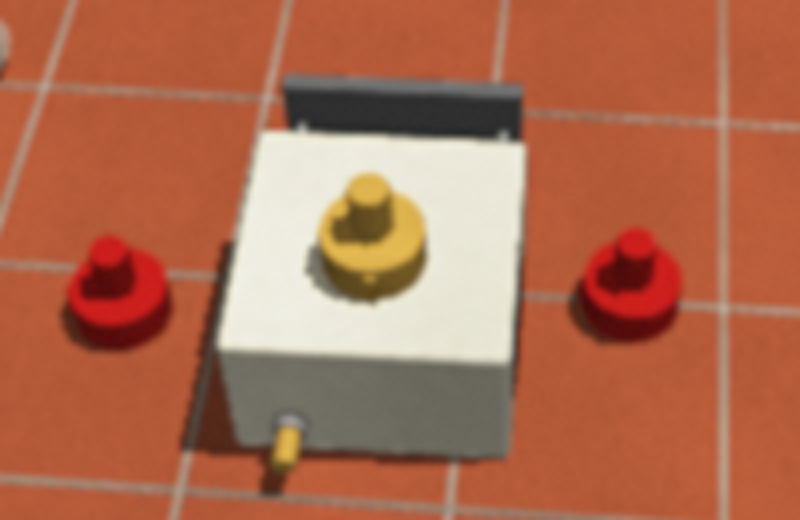

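Run:
```python
from h import *
for p in[(311.8,203),(384,203),(385.2,274.2),(311.8,274.5)]:print(onz("top",*p,.1))
for p in[(266.2,213.2),(331,216.2),(327.5,270),(254.2,267)]:print('sc',onz("scene",*p,.1))
print('cap',onz("top",349.7,225,.162),onz("scene",292.2,227,.162))
print('skirt',onz("top",348.5,229.4,.128),onz("scene",293,239.5,.128))
for p in[(313.5,304.),(382.8,304.)]:print('drawer',onz("top",*p,.086))
for p in[(313.5,298.5),(382.8,298.5)]:print('drawer in',onz("top",*p,.088))
```

```text
[0.70474336 0.02967046 0.1       ]
[ 0.70726414 -0.12814902  0.1       ]
[ 0.55050332 -0.12994797  0.1       ]
[0.54759541 0.02693731 0.1       ]
sc [ 0.55366354 -0.12362767  0.1       ]
sc [0.55181817 0.03069601 0.1       ]
sc [0.7067712  0.03373233 0.1       ]
sc [ 0.71102919 -0.12431144  0.1       ]
cap [ 0.64335908 -0.05018016  0.162     ] [ 0.64467091 -0.04635091  0.162     ]
skirt [ 0.64123064 -0.04945585  0.128     ] [ 0.65134652 -0.04577846  0.128     ]
drawer [0.48585188 0.02241707 0.086     ]
drawer [ 0.48790072 -0.12608631  0.086     ]
drawer in [0.4974489  0.02259124 0.088     ]
drawer in [ 0.49951487 -0.12591617  0.088     ]
```

Emit:
play_rows:
  commands: "0 290 -560 0 14;0 290 -560 0 14;0 290 -560 0 14;0 290 -560 0 14;0 290 -560 0 14;0 290 -560 0 14;0 290 -560 0 14;0 290 -560 0 14;0 290 -560 0 14;0 290 -560 0 14"
  force: 30

```text
time: 0.98
ee_pos: [0.3187, 0.1633, 0.2314]
tcp_rot: [180.0, 0.0, -179.3]
wrist_force: [1.2, -0.1, 0.1]
opening: -0.0002
```

Emit:
play_rows:
  commands: "0 100 -200 0 0;0 100 -200 0 0;0 100 -200 0 0;0 100 -200 0 0;0 100 -200 0 0;0 100 -200 0 0;0 100 -200 0 0;0 100 -200 0 0;0 100 -200 0 0;0 100 -200 0 0"

```text
time: 1.82
ee_pos: [0.4182, -0.0339, 0.2314]
tcp_rot: [180.0, 0.0, -179.3]
wrist_force: [-0.2, 0.6, -0.1]
opening: 0.0001
```

Run:
```python
from h import *
o=get_obs();print(o['ee_pos'],o['tcp_rot'],o['q'],o['wrist_force'])
im=camera("wrist")[:,:,::-1];cv2.imwrite("pics/w1.png",im)
```

```text
[ 0.41816358 -0.03392915  0.23140276] [ 1.79992276e+02  7.60140734e-03 -1.79259004e+02] [-4.64443836e+00 -1.27279857e+01 -6.63912520e+00  9.60820176e+01
  8.40340930e-03 -5.38543420e+00] [-0.23379339  0.60361432 -0.08518812]
```

View pics/w1.png

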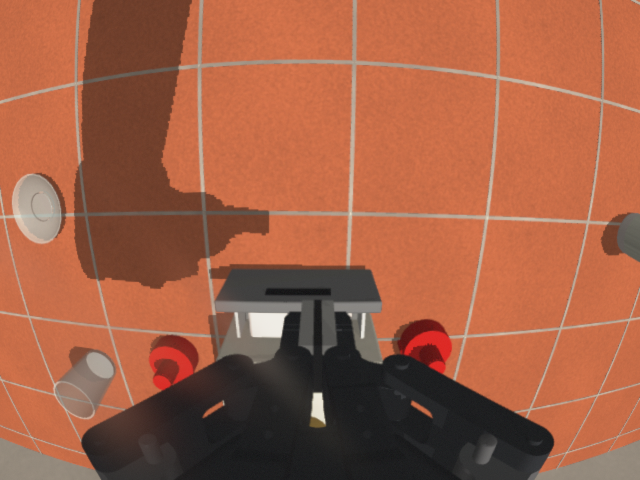

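The wrist view shows the drawer front with its outer top edge along roughly v≈302, from (217,302) to (381,300), and a dark slot in its face.

Run:
```python
from h import *
for p in[(217,302),(381,300)]:print(onz("wrist",*p,.088))
for p in[(216,311),(381,309)]:print(onz("wrist",*p,.088))
im=cv2.imread("pics/w1.png")
cv2.imwrite("pics/w1c.png",cv2.resize(im[250:350,200:400],None,fx=4,fy=4))
```

```text
[ 0.49106795 -0.12136413  0.088     ]
[0.48625431 0.02430474 0.088     ]
[ 0.50045234 -0.12330497  0.088     ]
[0.49535537 0.02510509 0.088     ]
```

View pics/w1c.png

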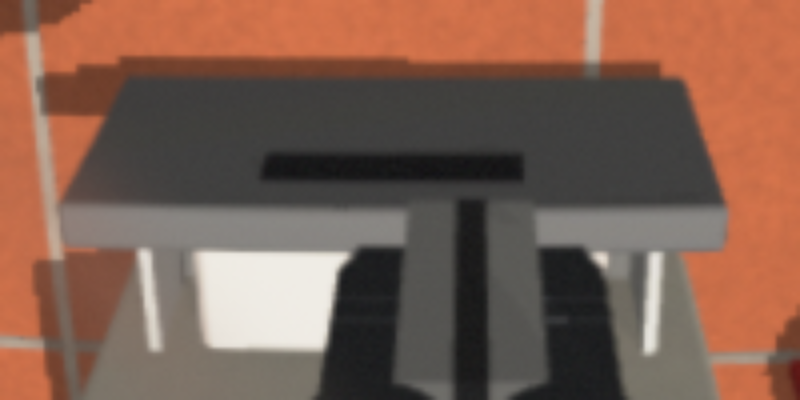

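Emit:
play_rows:
  commands: "0 15 -16 -100 0;0 15 -16 -100 0;0 15 -16 -186 0;0 15 -16 -186 0;0 15 -16 -186 0;0 15 -16 -186 0;0 15 -16 -186 0;0 15 -16 -186 0;0 15 -16 -186 0"

```text
time: 2.62
ee_pos: [0.4349, -0.0506, 0.0477]
tcp_rot: [-180.0, 0.2, -179.3]
wrist_force: [-0.3, -0.3, 0.1]
opening: 0.0001
```

Emit:
play_rows:
  commands: "0 12 0 -3 0;0 24 0 -3 0;0 34 0 -3 0;0 42 0 -3 0;0 49 0 -3 0;0 56 0 -3 0;0 63 1 -3 0;0 69 1 -3 0;0 75 1 -3 0;0 75 1 -3 0"

```text
time: 3.45
ee_pos: [0.5097, -0.0498, 0.0423]
tcp_rot: [180.0, 0.0, -179.3]
wrist_force: [0.0, -0.2, -0.4]
opening: 0.0001
```

Run:
```python
from h import *
o=get_obs();print(o['ee_pos'],o['tcp_rot'],o['wrist_force'])
im=camera("top")[:,:,::-1];cv2.imwrite("pics/t2.png",cv2.resize(im[180:320,250:450],None,fx=4,fy=4))
```

```text
[ 0.50967826 -0.04978608  0.04226136] [ 1.79997456e+02  4.68769761e-02 -1.79329564e+02] [ 0.03376012 -0.24359275 -0.43616874]
```

View pics/t2.png

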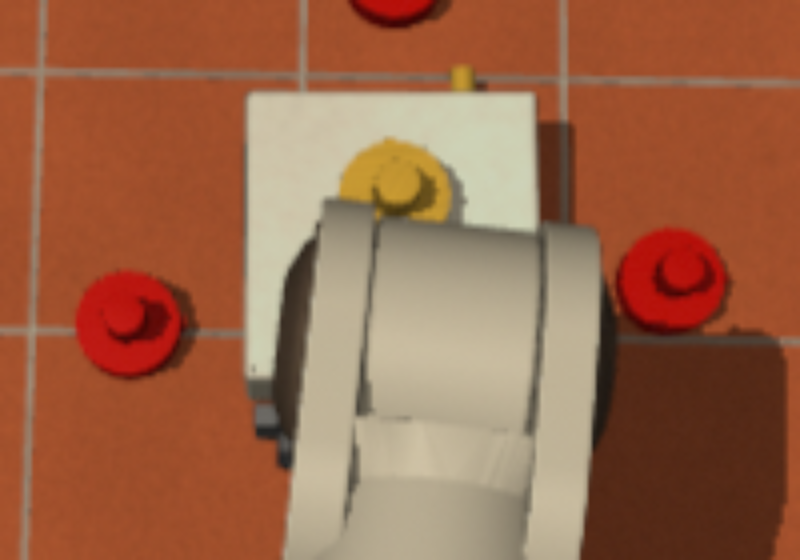

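The top view shows the drawer nearly shut: the plate at left is at crop (265,405–437), leaving a gap of about 1.5 cm.

Emit:
play_rows:
  commands: "0 3 0 0 0;0 5 0 0 0;0 7 0 0 0;0 9 0 0 0;0 11 0 0 0;0 12 0 0 0;0 13 0 0 0;0 14 0 0 0"

```text
time: 4.17
ee_pos: [0.5213, -0.0498, 0.0421]
tcp_rot: [180.0, -0.2, -179.3]
wrist_force: [-15.4, 1.1, 6.7]
opening: -0.0
```

Emit:
play_rows:
  commands: "0 1 0 0 0;0 2 0 0 0;0 2 0 0 0;0 2 0 0 0"

```text
time: 4.5
ee_pos: [0.5211, -0.0499, 0.0418]
tcp_rot: [-180.0, -0.4, -179.4]
wrist_force: [-20.7, 0.8, 8.0]
opening: 0.0002
```

Emit:
play_rows:
  commands: "0 -20 0 0 0;0 -50 0 0 0;0 -80 0 0 0;0 -80 0 0 0;0.3 -80 0 40 0;0.6 -80 0 80 0;0.6 -80 0 120 0;0.6 -80 0 160 0;0.6 -80 0 190 0;0.6 -80 0 190 0"

```text
time: 5.33
ee_pos: [0.4467, -0.0501, 0.2391]
tcp_rot: [-179.9, 0.6, -179.3]
wrist_force: [0.8, -0.1, -0.1]
opening: 0.0514
```

Run:
```python
from h import *
o=get_obs();print(o['ee_pos'],o['tcp_rot'],o['wrist_force'],o['opening'])
im=camera("wrist")[:,:,::-1];cv2.imwrite("pics/w3.png",im)
im=camera("scene")[:,:,::-1];cv2.imwrite("pics/s3.png",cv2.resize(im[150:310,200:400],None,fx=4,fy=4 ,interpolation=cv2.INTER_CUBIC)[:600])
```

```text
[ 0.44667119 -0.05013549  0.23905585] [-179.923448      0.56648315 -179.34507473] [ 0.81373349 -0.12927488 -0.09319027] 0.051350620632233016
```

View pics/w3.png

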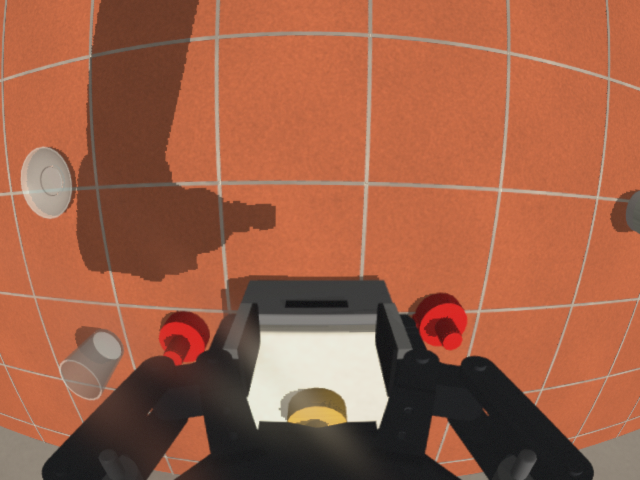

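View pics/s3.png

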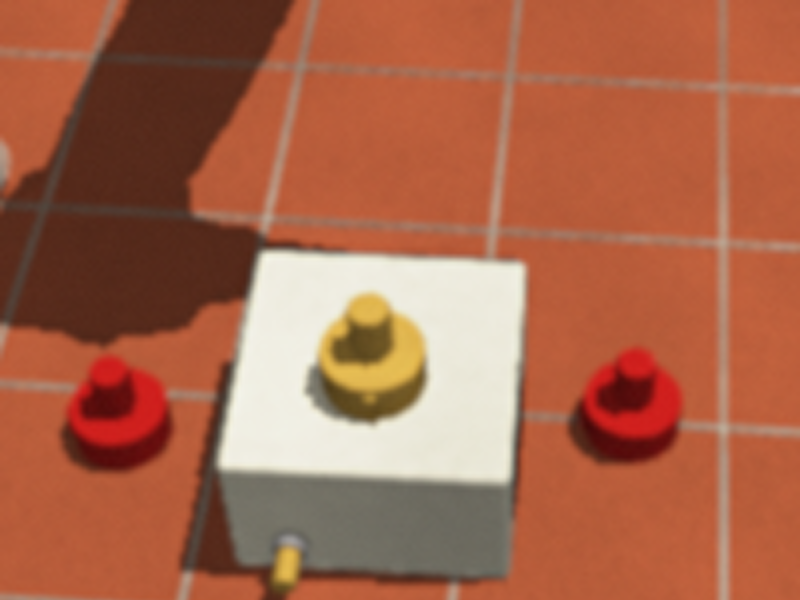

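The wrist and scene views both show the drawer plate flush against the housing, so it is shut. Next I move above the cap.

Emit:
play_rows:
  commands: "0.7 40 0 10 0;0.7 80 1 10 0;0.7 110 1 10 0;0.7 140 1 10 0;0.7 140 1 10 0;0.7 140 1 10 0;0.7 140 1 10 0;0.7 140 1 10 0"

```text
time: 6.1
ee_pos: [0.5837, -0.0489, 0.2422]
tcp_rot: [-180.0, -0.0, -179.3]
wrist_force: [0.9, -0.2, 0.9]
opening: 0.0599
```

Run:
```python
from h import *
o=get_obs();print(o['ee_pos'],o['tcp_rot'],o['wrist_force'],o['opening'])
im=camera("wrist")[:,:,::-1];cv2.imwrite("pics/w4.png",im)
```

```text
[ 0.58374008 -0.04886556  0.24216433] [-1.79997118e+02 -1.81578230e-02 -1.79343938e+02] [ 0.93145073 -0.22550814  0.90623715] 0.05987982102531167
```

View pics/w4.png

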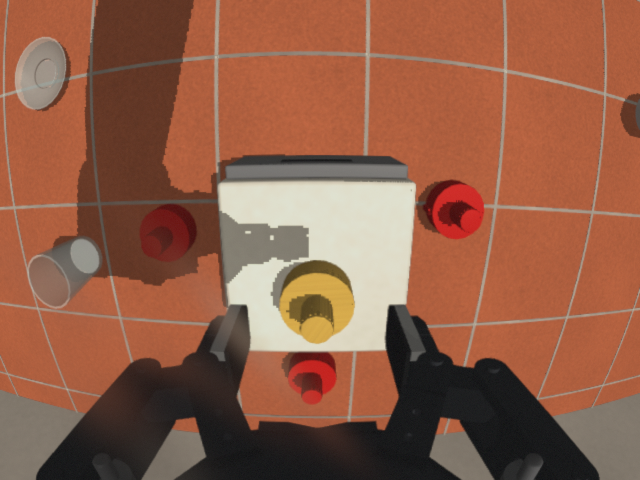

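Run:
```python
from h import *
im=cv2.imread("pics/w4.png")
cv2.imwrite("pics/w4c.png",cv2.resize(im[250:350,260:380],None,fx=6,fy=6,interpolation=cv2.INTER_CUBIC))
o=get_obs()
for v in(327,329,331):print(onz("wrist",317,v,.162,o))
# unit top corners
for p in[(219,181),(415,183),(386,350),(232,350)]:print(onz("wrist",*p,.1,o))
```

```text
[ 0.64039931 -0.04723825  0.162     ]
[ 0.64208197 -0.04721887  0.162     ]
[ 0.64377615 -0.04719937  0.162     ]
[ 0.5480589  -0.12612657  0.1       ]
[0.54786258 0.02960685 0.1       ]
[0.70556506 0.01876301 0.1       ]
[ 0.70800594 -0.12739614  0.1       ]
```

View pics/w4c.png

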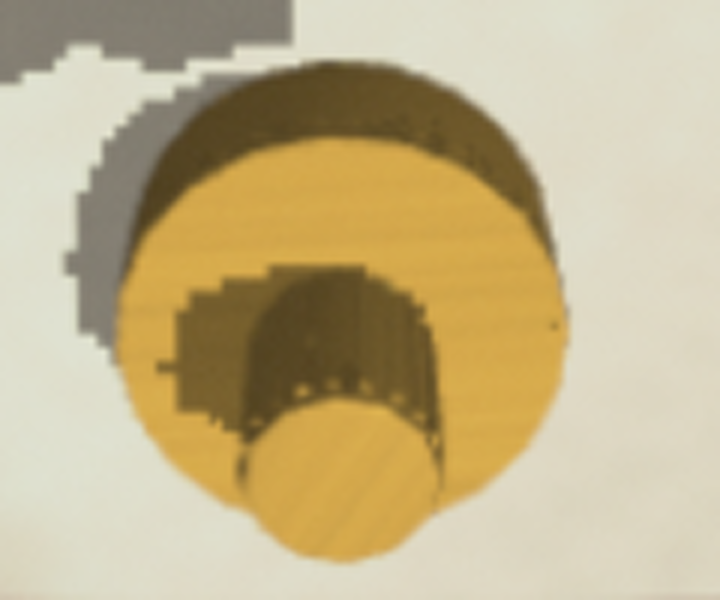

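Emit:
play_rows:
  commands: "0.7 30 1 -10 0;0.7 59 1 -40 0;0.7 59 1 -52 0;0.7 59 1 -52 0;0.7 59 1 -52 0;0.7 59 1 -52 0"

```text
time: 6.65
ee_pos: [0.6431, -0.0479, 0.1926]
tcp_rot: [-180.0, 0.1, -179.3]
wrist_force: [-0.1, -0.2, 0.1]
opening: 0.0599
```

Emit:
play_rows:
  commands: "0.7 0 0 -20 0;0.7 0 0 -40 0;0.7 0 0 -52 0;0.7 0 0 -58 0;0.7 0 0 -58 0;0.7 0 0 -58 0"

```text
time: 7.15
ee_pos: [0.6436, -0.0479, 0.1336]
tcp_rot: [-180.0, 0.1, -179.3]
wrist_force: [0.5, -0.2, 0.1]
opening: 0.0595
```

Run:
```python
from h import *
o=get_obs();print(o['ee_pos'],o['wrist_force'],o['torque'],o['opening'])
im=camera("wrist")[:,:,::-1];cv2.imwrite("pics/w5.png",im)
```

```text
[ 0.64356693 -0.04788998  0.13362404] [ 0.47902509 -0.19190269  0.06646344] [-0.0454276   0.02768574  0.03599992] 0.05952462660299813
```

View pics/w5.png

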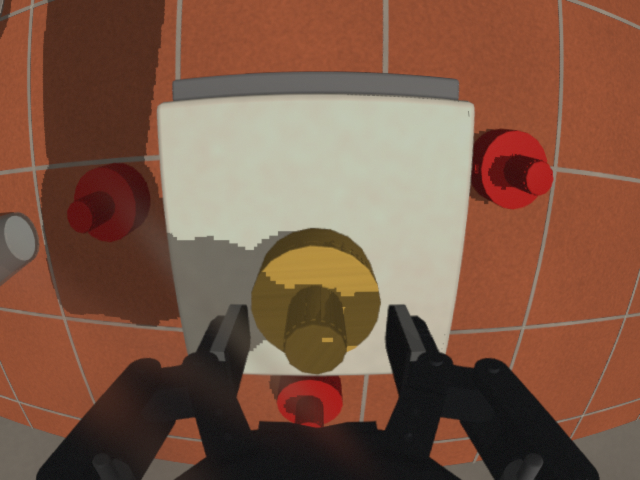

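The wrist view shows the knurled grip at about (316,345), centred between the open pads at (235,330) and (400,330). I'll close on it.

Emit:
play_rows:
  commands: "0.15 0 0 0 0;0.15 0 0 0 0;0.15 0 0 0 0;0.15 0 0 0 0;0.15 0 0 0 0;0.15 0 0 0 0"
  force: 35

```text
time: 7.7
ee_pos: [0.6438, -0.0478, 0.133]
tcp_rot: [-180.0, 0.1, -179.3]
wrist_force: [-0.7, 0.3, 5.4]
opening: 0.0231
```

Run:
```python
from h import *
o=get_obs();print(o['ee_pos'],o['wrist_force'],o['torque'],o['opening'],o['tcp_rot'])
im=camera("wrist")[:,:,::-1];cv2.imwrite("pics/w6.png",im)
```

```text
[ 0.6437722  -0.04782055  0.13303714] [-0.6533606   0.29912599  5.38153067] [ 0.09944005  0.09451177 -0.00434804] 0.023105298622422155 [-1.79998309e+02  6.52348591e-02 -1.79338286e+02]
```

View pics/w6.png

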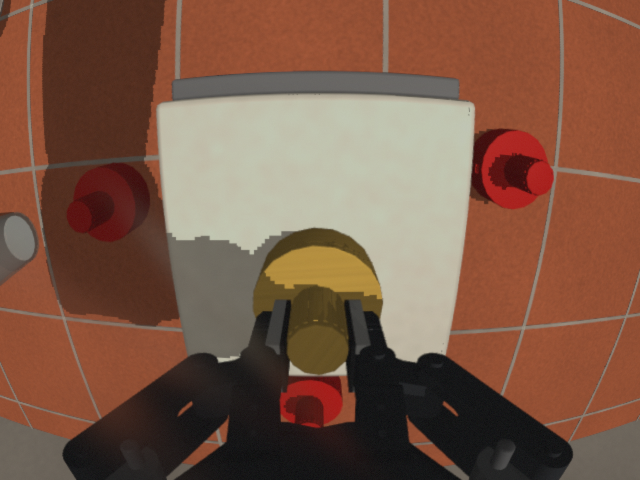

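Emit:
play_rows:
  commands: "0.15 0 0 0 2;0.15 0 0 0 4;0.15 0 0 0 6;0.15 0 0 0 8;0.15 0 0 0 10;0.15 0 0 0 12;0.15 0 0 0 12"

```text
time: 8.33
ee_pos: [0.6438, -0.0478, 0.1331]
tcp_rot: [-180.0, 0.1, -167.2]
wrist_force: [0.0, -0.2, 5.8]
opening: 0.0231
```

```bash
cat > st.py <<'E'
from h import *
o=get_obs();np.set_printoptions(precision=4,suppress=True);print(o['ee_pos'],o['wrist_force'],o['torque'],o['opening'],o['tcp_rot'],o['q'][5],o['joint_efforts'][5])
E
python3 st.py
```

```text
[ 0.6438 -0.0478  0.1331] [ 0.0409 -0.1867  5.8488] [0.0841 0.0563 0.0647] 0.023090813660547924 [-179.9801    0.0755 -167.2169] -17.033959987150755 -0.5794069916009903
```

Emit:
play_rows:
  commands: "0.15 0 0 0 2;0.15 0 0 0 4;0.15 0 0 0 6;0.15 0 0 0 8;0.15 0 0 0 8"

```text
time: 8.75
ee_pos: [0.6438, -0.0478, 0.133]
tcp_rot: [-180.0, 0.1, -159.2]
wrist_force: [-0.7, -0.3, 5.6]
opening: 0.0235
```

```bash
python3 st.py
python3 - <<'E'
from h import *
im=camera("scene")[:,:,::-1];cv2.imwrite("pics/s7.png",cv2.resize(im[180:310,220:380],None,fx=4.6,fy=4.6 ,interpolation=cv2.INTER_CUBIC))
E
```

```text
[ 0.6438 -0.0478  0.133 ] [-0.7305 -0.2527  5.6394] [0.0876 0.0055 0.0451] 0.023540797643014758 [-179.9745    0.066  -159.2153] -25.035135381813454 -0.5766278319060802
```

View pics/s7.png

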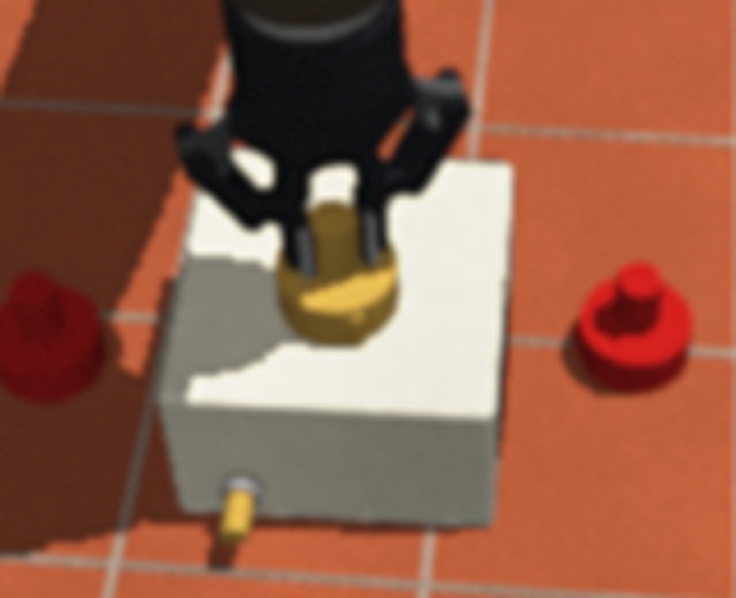

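The rib has moved to the right of the cap's centre at crop (358,318), so the cap follows the gripper and the torque is low. Continuing the same way in small steps.

Emit:
play_rows:
  commands: "0.15 0 0 0 2;0.15 0 0 0 4;0.15 0 0 0 6;0.15 0 0 0 8;0.15 0 0 0 8"

```text
time: 9.22
ee_pos: [0.6438, -0.0478, 0.1331]
tcp_rot: [-180.0, 0.1, -151.2]
wrist_force: [-0.6, 0.4, 4.7]
opening: 0.023
```

```bash
python3 st.py
```

```text
[ 0.6438 -0.0478  0.1331] [-0.5661  0.4187  4.6892] [0.0848 0.0825 0.0544] 0.022971453219402537 [-179.9624    0.0653 -151.2144] -33.03479054285149 -0.575570035725832
```

Emit:
play_rows:
  commands: "0.15 0 0 0 2;0.15 0 0 0 4;0.15 0 0 0 6;0.15 0 0 0 8;0.15 0 0 0 10;0.15 0 0 0 10"

```text
time: 9.72
ee_pos: [0.6438, -0.0479, 0.1331]
tcp_rot: [-180.0, 0.1, -141.2]
wrist_force: [0.4, 0.2, 5.8]
opening: 0.0232
```

```bash
python3 st.py
python3 - <<'E'
from h import *
im=camera("scene")[:,:,::-1];cv2.imwrite("pics/s8.png",cv2.resize(im[180:310,220:380],None,fx=4.6,fy=4.6 ,interpolation=cv2.INTER_CUBIC))
E
```

```text
[ 0.6438 -0.0479  0.1331] [0.426  0.2194 5.7634] [0.0472 0.0864 0.0538] 0.023247881337618626 [-179.9506    0.0588 -141.2171] -43.035489588523234 -0.5749251320958138
```

View pics/s8.png

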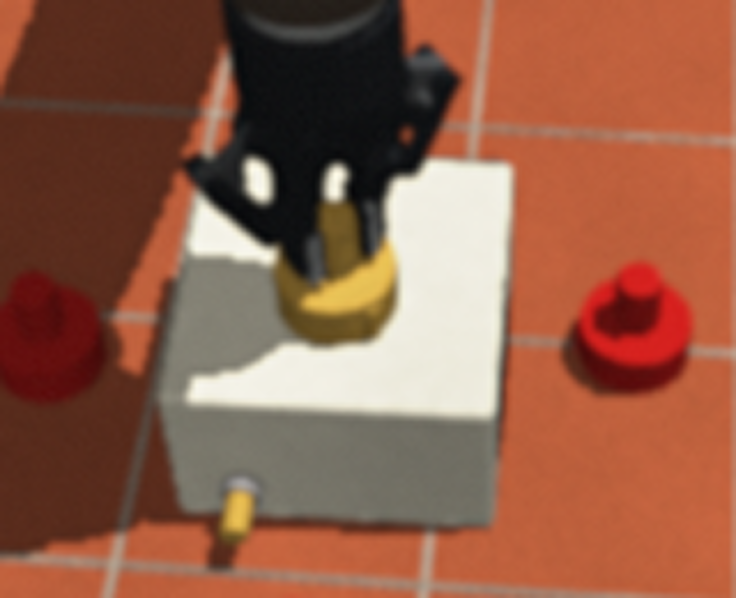

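Run:
```python
from h import *
a=cv2.imread("pics/s7.png")[170:370,240:430];b=cv2.imread("pics/s8.png")[170:370,240:430]
m=np.hstack([a,b]);m=cv2.convertScaleAbs(m,alpha=1.5,beta=0);cv2.imwrite("pics/cmp.png",cv2.resize(m,None,fx=2.1,fy=2.1,interpolation=cv2.INTER_CUBIC))
```

```text
(no output)
```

View pics/cmp.png

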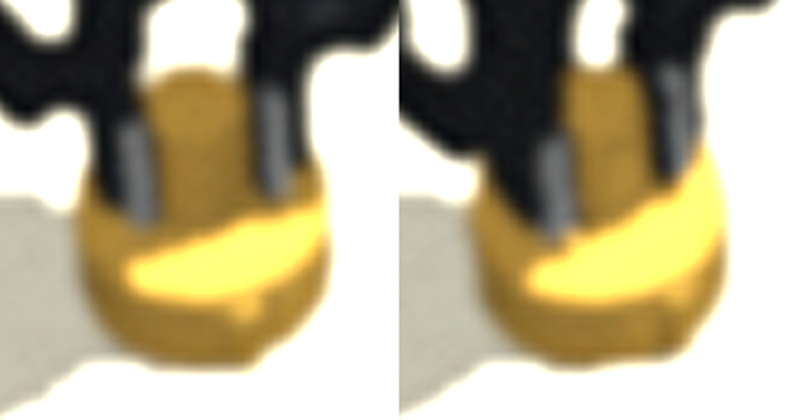

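The rib sits about 19° and then 40° round from its start in the two views, so the cap turns with the gripper past 0.6 rad. Counter-clockwise is the free direction, and I go on to about 86°.

Emit:
play_rows:
  commands: "0.15 0 0 0 3;0.15 0 0 0 6;0.15 0 0 0 9;0.15 0 0 0 12;0.15 0 0 0 15;0.15 0 0 0 18;0.15 0 0 0 21;0.15 0 0 0 24;0.15 0 0 0 24"

```text
time: 10.52
ee_pos: [0.6438, -0.0479, 0.1331]
tcp_rot: [-179.9, 0.0, -117.2]
wrist_force: [-0.3, 0.3, 5.5]
opening: 0.0232
```

Emit:
play_rows:
  commands: "0.15 0 0 0 3;0.15 0 0 0 6;0.15 0 0 0 9;0.15 0 0 0 12;0.15 0 0 0 15;0.15 0 0 0 18;0.15 0 0 0 21;0.15 0 0 0 24;0.15 0 0 0 24"

```text
time: 11.27
ee_pos: [0.6438, -0.0479, 0.1331]
tcp_rot: [-179.9, -0.0, -93.2]
wrist_force: [0.3, 1.0, 5.1]
opening: 0.023
```

```bash
python3 st.py
python3 - <<'E'
from h import *
im=camera("scene")[:,:,::-1];cv2.imwrite("pics/s9.png",cv2.convertScaleAbs(cv2.resize(im[200:270,260:340],None,fx=8,fy=8 ,interpolation=cv2.INTER_CUBIC),alpha=1.5))
im=camera("wrist")[:,:,::-1];cv2.imwrite("pics/w9.png",im)
E
```

```text
[ 0.6438 -0.0479  0.1331] [0.2762 0.9802 5.1237] [-0.017   0.1972  0.1264] 0.02295660321605241 [-179.9268   -0.005   -93.1534] -91.0981822366999 -0.8365502581000328
```

View pics/s9.png

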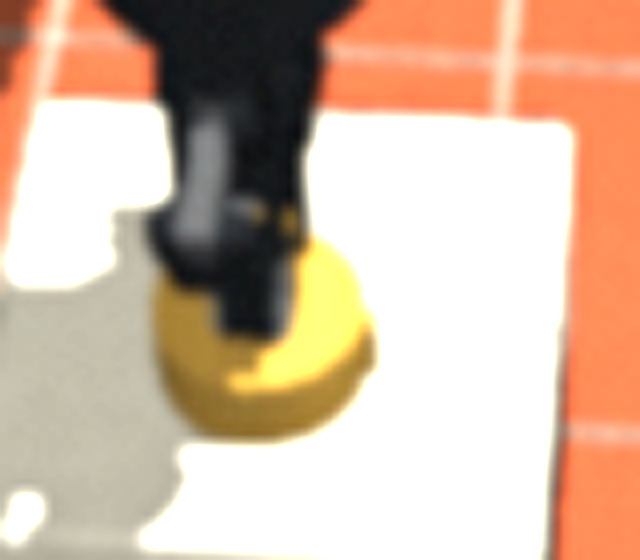

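View pics/w9.png

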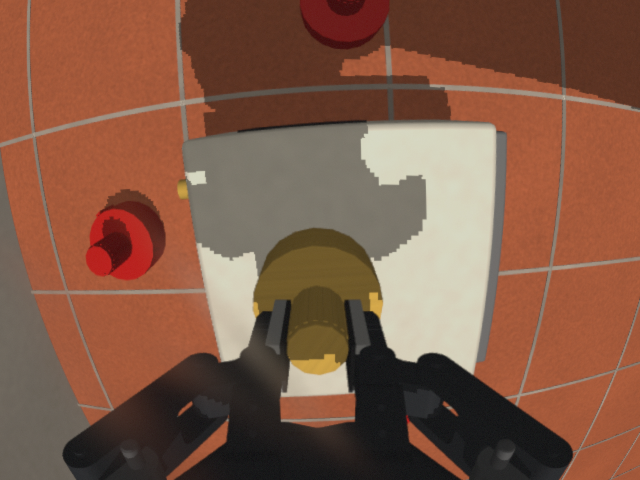

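The rib is now at the cap's right edge, s9 (375,345), about 85–90° round. Gentle lift test.

Emit:
play_rows:
  commands: "0.15 0 0 1 0;0.15 0 0 2 0;0.15 0 0 3 0;0.15 0 0 4 0;0.15 0 0 5 0;0.15 0 0 5 0"
  force: 45

```text
time: 11.87
ee_pos: [0.6435, -0.0479, 0.1373]
tcp_rot: [180.0, 0.0, -93.3]
wrist_force: [-0.1, -0.5, -2.2]
opening: 0.0228
```

```bash
python3 st.py
```

```text
[ 0.6435 -0.0479  0.1373] [-0.1406 -0.4554 -2.1627] [ 0.0141 -0.0372  0.0197] 0.02280778718971525 [179.9972   0.0007 -93.3382] -90.9149133240217 0.00017793552615330555
```

Emit:
play_rows:
  commands: "0.15 0 0 4 0;0.15 0 0 8 0;0.15 0 0 12 0;0.15 0 0 16 0;0.15 0 0 20 0;0.15 0 0 26 0;0.15 0 0 34 0;0.15 0 0 42 0;0.15 0 0 50 0;0.15 0 0 50 0"

```text
time: 12.7
ee_pos: [0.6441, -0.0479, 0.1898]
tcp_rot: [-179.8, -0.0, -93.3]
wrist_force: [-0.2, 1.1, -1.9]
opening: 0.0223
```

Emit:
play_rows:
  commands: "0.15 0 0 8 0;0.15 0 0 18 0;0.15 0 0 28 0;0.15 0 0 38 0;0.15 0 0 46 0;0.15 0 0 52 0;0.15 0 0 55 0;0.15 0 0 55 0;0.15 0 0 55 0;0.15 0 0 55 0"

```text
time: 13.53
ee_pos: [0.6434, -0.0478, 0.2416]
tcp_rot: [179.9, 0.0, -93.3]
wrist_force: [-0.0, 0.2, -2.1]
opening: 0.0224
```

```bash
python3 st.py
python3 - <<'E'
from h import *
im=camera("scene")[:,:,::-1];cv2.imwrite("pics/s10.png",cv2.resize(im[120:320,180:420],None,fx=3,fy=3 ,interpolation=cv2.INTER_CUBIC))
im=camera("wrist")[:,:,::-1];cv2.imwrite("pics/w10.png",im)
print(get_obs()['qd'])
E
```

```text
[ 0.6434 -0.0478  0.2416] [-0.024   0.2392 -2.0741] [-0.0151 -0.0181  0.0398] 0.02239708241375161 [179.9479   0.0002 -93.338 ] -90.91413221531155 3.067308284698811e-05
[-0.01835177 -0.12886709  0.17190641 -0.03570099 -0.00022238  0.12733427]
```

View pics/s10.png

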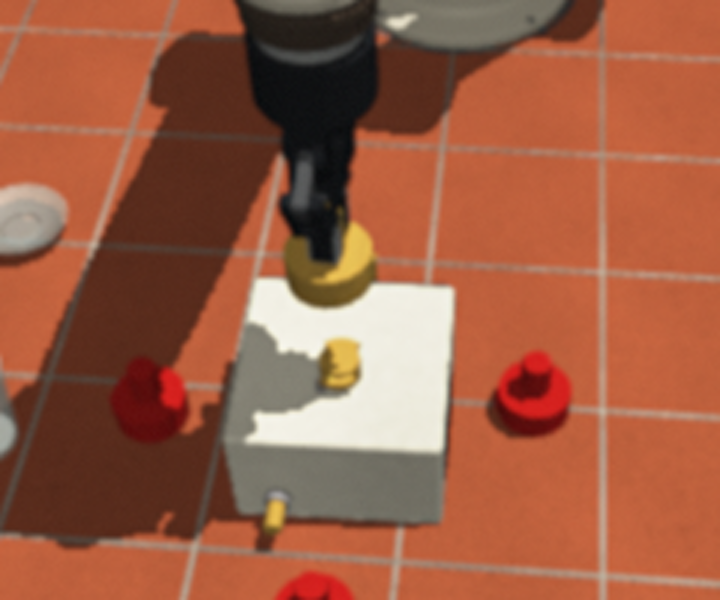

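View pics/w10.png

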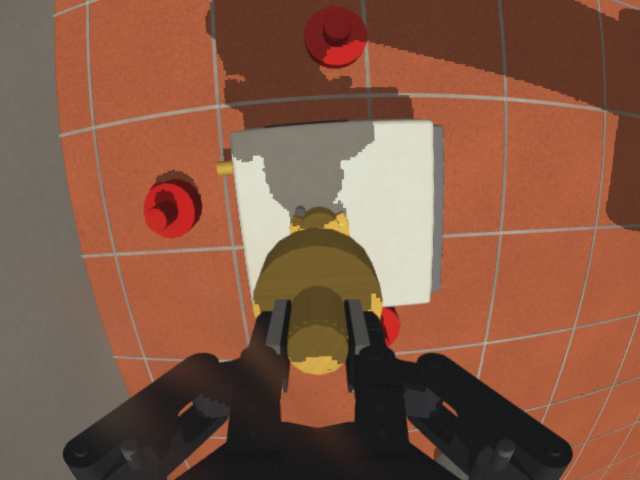

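The cap is held upright, clear of the exposed port at s10 (340,365), and the drawer is still shut. I'll rise a little more for margin and settle.

Emit:
play_rows:
  commands: "0.15 0 0 3 0;0.15 0 0 6 0;0.15 0 0 7 0;0.15 0 0 7 0;0.15 0 0 7 0;0.15 0 0 7 0;0.15 0 0 7 0;0.15 0 0 7 0;0.15 0 0 7 0;0.15 0 0 7 0"

```text
time: 14.47
ee_pos: [0.6435, -0.0478, 0.2492]
tcp_rot: [180.0, 0.0, -93.3]
wrist_force: [0.6, -1.0, -1.8]
opening: 0.0228
```

```bash
python3 st.py
python3 - <<'E'
from h import *
im=camera("scene")[:,:,::-1];cv2.imwrite("pics/s11.png",im)
print(np.abs(get_obs()['qd']).max())
E
```

```text
[ 0.6435 -0.0478  0.2492] [ 0.5531 -1.0417 -1.8497] [ 0.0083 -0.0442  0.0186] 0.022800401622588604 [179.992    0.0011 -93.3381] -90.91474643328722 -3.769682507481775e-05
0.12054906707846383
```

View pics/s11.png

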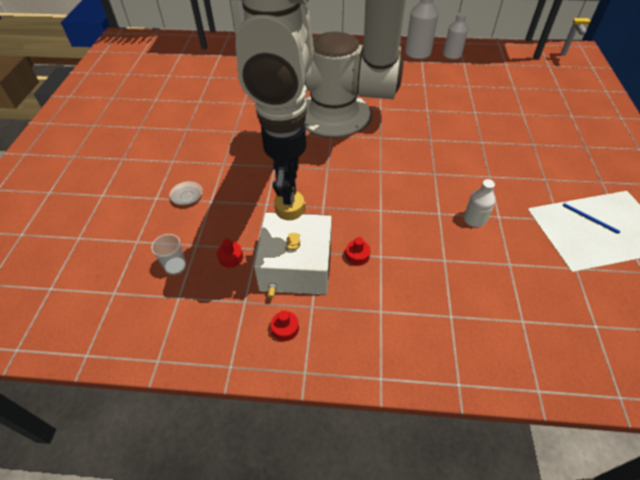

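The cap is held above the bare port, centred at about (290,205) in the scene view. The bottle, dish, beaker and red decoys are where they were.

```bash
python3 -c "
from workcell import *
print(job_done())"
```

```text
the job is handed in; nothing more can be done
None
```

The drawer is shut and the brass cap is off. The gripper is holding the cap upright and still, about 116 mm above where it sat. I handed the job in at about 14.5 s of the 67 s allowed.

- **Drawer:** I pushed the drawer front with shut fingertips until it stopped dead. The push peaked at about 21 N along the slide, and the drawer did not move when pushed 2 mm further. Wrist and scene pictures showed the front flush with the housing.
- **Cap:** I gripped it at 35 N and felt counter-clockwise (seen from above) in small steps. The wrist torque stayed near 0.05 N m past the 0.6 rad stop limit, so that was the free direction. The rib on the skirt showed the cap turning with the fingers. At about 86° it came free, and I lifted it straight up at 45 N grip, the wrist reading only about 2 N, roughly the cap's weight.
- **Last checks:** The tool was pointing straight down with the arm at rest. The port was bare, and the bottle, dish, beaker and red look-alikes looked unmoved.
- **Disagreements:** The camera estimates of the cap's position differed by up to about 4 mm at the grip, which the jaws took up. One scene ray through the skirt was about 10 mm off in x, so I did not use it. The wrist torque rose slightly, to 0.13 N m, near the end of the turn. No checks failed.

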